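# Check the springs of two mirror tilt mounts

### The arm

A 6-joint arm with a two-finger parallel gripper is mounted at the origin on a cart in front of the work surface, level with it; the furniture and walls round the work are solid. World frame = base frame: x ahead of the robot, y to its left, z up, the work surface at z = 0. Lengths are in m, angles in degrees, forces in N, time in s.
With the tool pointing down it reaches from about 0.4 to 0.825 m from the base axis. Payload 7 kg.
Tool frame: the origin (TCP) lies at the very end of the fingers, on their centre line; the grasp point (between the pads) lies 19 mm behind it (ctrl.grip_depth is the distance from the TCP to the grasp point, in m); z points along the fingers, y is the line along which they close (so a half turn about z gives the same grasp; the last joint's range is limited). The gripper opens to 88 mm and grips with 3 to 60 N. Pads are 19 mm wide; open, the fingers measure 130 mm over their backs; the gripper's body (78 mm by 193 mm) begins 47 mm behind the grasp point.
Start: joints at [92.481, 20.546, 0.682, 0, -70.136, -16.507], TCP at [0.164, 0.655, 0.227] pointing down, gripper open.
Joint ranges: [-176.03, 176.03], [-82.01, 121.73], [-58.28, 71.71], [-173.87, 95.51], [-174.79, -0.11], [-173.66, 173.66]. Speed limits (degrees/s): [136.94, 136.94, 172.46, 180, 180, 180].

### API

Orientations are given as [roll, pitch, yaw] about the fixed x, y, z axes, in that order (R = Rz(yaw) Ry(pitch) Rx(roll)).
In Python, from plant import get_obs, eyes, ctrl, spotter gives the robot as it stands.
- The arm moves only by the shell command python3 -m crank 'ROWS'. ROWS is JSON, one flat list of numbers, 7 for each row, row after row: the turn, a rotation vector about the tool's x, y, z in rad, then the shift along the tool's x, y, z in mm, then the opening, from 0 (shut) to 1 (fully open). A call has 1 to 5 rows; each row shifts and turns the commanded pose from where the row before left it, along the tool's axes as they then stand; what a row does not reach is not made up. A row lasts 1/8 s, in which the tool goes at most 62.5 mm and 10.7 degrees, less where a joint would pass 70% of its speed; a pose out of reach is approached as far as the arm can. A call is refused whole if a number of a shift passes 62.5 or a number of a turn 0.188, either way. A call with a gripper value outside its range is refused whole. The fingers move at their own pace and stop on an object; the grip force is fixed at half the most. Time passes only in rows, so rows that do not move let the fingers close. It gives the time, the measured TCP pose, the force, the opening and the grip force at its end, in the units of the state.
- get_obs(): the state, without advancing time (a new reading comes with each control period).
- eyes.snapshot(name): name is "side" or "top" or "wrist"; returns the picture (400x640x3 uint8, blue, green, red); there is no depth.
- eyes.camera_model(name): a dict with "fx", "fy", "cx", "cy" (pixels), "D" ([k1, k2, p1, p2, k3] as OpenCV has them; the pictures are not rectified), "extrinsics" (4x4, takes a point from camera to world coordinates). Camera axes: x right, y down, z forward; pixel columns grow to the right and rows downward; lengths in m; the calibration is good to about 2 mm. A picture is of the moment at which its call begins: read the wrist's pose just before it. camera_model takes no time and is no camera call; for the wrist camera it gives the pose at the moment of the call.
- ctrl.close_job(): hands the job in; it is judged then, once.
Trained networks look in the newest picture that a camera, given by its name, has taken for a name from the list of things; names that differ only in an ending like _2 or _b are one class to them, and where a whole thing is asked for, a point or a joint stands for the part that bears it (a point fixed in the world has none). Each returns a list of dicts, best first, with "p" (0 to 1); they miss things now and then, are a little off and sometimes report something else, mostly with a low value. They report only what shows in the picture. A call takes as long as a camera call.
- spotter.outline_of(camera, target): "region" (400x640 bool, what is visible of it) and "rect" ([left, top, width, height] in pixels, round what is visible of it).
- spotter.place_of(camera, target): "location" ([column, row] in pixels: a listed point, or the origin of a listed thing).
The state is a dict: "clock": time; "joint_pos": joint angles; "qvel": joint speeds; "tau": joint torques, N m; "tool_pos": TCP position; "orientation": TCP orientation; "force": force on the tool from outside, world axes, zero at the start; "moment": the same for the moment, N m; "opening": finger opening in m; "gripper_force": force on a finger pad.
Only numpy, scipy, OpenCV 4.12 (cv2) and the standard library are available. Lean on these libraries where they do the work, as an engineer would, in place of code of your own. Each camera call takes 0.05 s, during which the arm holds its last target. There are 200 camera calls.

### The job

Check the springs of the two mirror mounts, using the fingertips only to press. On the red mount, press the red corner pad down until the black pointer stands over the red flag on the dial, hold it there for a second without running past the flag, and release it so that the pointer returns to zero; then do the same on the blue mount with its blue pad and blue flag. Press one mount at a time, do not touch the mirrors, pick nothing up, and leave everything else on the bench where it is.

Things in the scene. Friction and masses are not known exactly. Their poses are not given: they have to be found in the camera images.
- red_mount: The red mirror mount, pressed first: a dark steel base 110 x 190 mm, fixed to the bench, with a square aluminium tilt plate (104 x 104 x 8 mm, level at rest, its top 54 mm above the bench) and a red-rimmed dial. Origin: centre of its underside; x across the 110 mm side, away from the robot at yaw 0; y along the 190 mm side; z up. The red pad is at (+40, -85) mm, the dial at (0, +50) mm.
- red_pad (a point): Top centre of the red domed pad, 20 mm across and 8 mm high, at one corner of the tilt plate; 62 mm above the bench at rest. Pressed down, it tilts the plate about a line along the mount's x, 80 mm from the pad. It starts to move at about 1.7 N and takes about 0.3 N more for each mm; 19 mm of travel to a hard stop; it springs back when released.
- red_pointer (a joint): Angle of the black pointer on the red-rimmed dial: 0 at rest (pointing along the mount's +y), growing clockwise seen from above as the red pad goes down: 6 times the plate's tilt, so 1 rad for 13.3 mm of pad travel. 
- red_flag (a joint): Angle at which the red flag stands on that dial, on the same scale as red_pointer (0.5 to 1.0 rad; differs each time, does not move). The flag is a red tab 13 mm wide (about 0.38 rad) and 11 mm long on the white dial face under the pointer's end.
- red_dial (a point): Centre of the face of the red-rimmed white dial, 80 mm across. An invisible clear window over it is solid up to 29 mm above the bench, so pointer and flag cannot be touched.
- red_pointer_tip (a point): Point on the red mount's pointer 34 mm from the dial's axis, the end that shows the reading.
- red_flag_mark (a point): Middle of the red flag, 34 mm from the dial's axis, at the pointer's height. Its own x axis points outward from the dial's axis, y is counter-clockwise.
- red_mirror (a point): Round mirror in a black cell, 46 mm across, 6 mm thick, near the middle of the red mount's tilt plate, its face 61 mm above the bench, its rim 41 mm from the pad's centre: not to be touched. This point: centre of its underside.
- blue_mount: The blue mirror mount, pressed second: a dark steel base 110 x 190 mm, fixed to the bench, with a square aluminium tilt plate (104 x 104 x 8 mm, level at rest, its top 54 mm above the bench) and a blue-rimmed dial. Origin: centre of its underside; x across the 110 mm side, away from the robot at yaw 0; y along the 190 mm side; z up. The blue pad is at (+40, -85) mm, the dial at (0, +50) mm.
- blue_pad (a point): Top centre of the blue domed pad, 20 mm across and 8 mm high, at one corner of the tilt plate; 62 mm above the bench at rest. Pressed down, it tilts the plate about a line along the mount's x, 80 mm from the pad. It starts to move at about 1.7 N and takes about 0.3 N more for each mm; 19 mm of travel to a hard stop; it springs back when released.
- blue_pointer (a joint): Angle of the black pointer on the blue-rimmed dial: 0 at rest (pointing along the mount's +y), growing clockwise seen from above as the blue pad goes down: 6 times the plate's tilt, so 1 rad for 13.3 mm of pad travel. 
- blue_flag (a joint): Angle at which the blue flag stands on that dial, on the same scale as blue_pointer (0.5 to 1.0 rad; differs each time, does not move). The flag is a blue tab 13 mm wide (about 0.38 rad) and 11 mm long on the white dial face under the pointer's end.
- blue_dial (a point): Centre of the face of the blue-rimmed white dial, 80 mm across. An invisible clear window over it is solid up to 29 mm above the bench, so pointer and flag cannot be touched.
- blue_pointer_tip (a point): Point on the blue mount's pointer 34 mm from the dial's axis, the end that shows the reading.
- blue_flag_mark (a point): Middle of the blue flag, 34 mm from the dial's axis, at the pointer's height. Its own x axis points outward from the dial's axis, y is counter-clockwise.
- blue_mirror (a point): Round mirror in a black cell, 46 mm across, 6 mm thick, near the middle of the blue mount's tilt plate, its face 61 mm above the bench, its rim 41 mm from the pad's centre: not to be touched. This point: centre of its underside.
- wood_block: Loose wooden block 37 x 37 x 22 mm at the back, behind the mounts; leave alone. Origin: centre of its underside.
- paint_jar: Loose paint jar with green lid, 55 mm across, 62 mm high, at the left; leave alone. Origin: centre of its underside.
- sanding_block: Loose sanding block 61 x 78 x 22 mm, between the mounts and the robot; leave alone. Origin: centre of its underside.
- caliper: Loose caliper at the left, 172 mm long, 14 mm high; leave alone. Origin: centre of its underside.
- paint_bottle_5: Loose small white dropper bottle, 32 mm across, 85 mm high, at the back; leave alone. Origin: centre of its underside.
- side_cutters: Loose side cutters with red handles, 124 mm long, 11 mm high, at the right; leave alone. Origin: centre of its underside.
- needle_file_2: Loose needle file with orange handle, 132 mm long, 12 mm high, at the right; leave alone. Origin: centre of its underside.

How it is judged:
By the outcome, as a careful person would: the job done as asked, in the order asked, and still so for the second after the job is handed in, with the robot touching nothing.
It also fails if it takes over 58 s, if anything falls off the work surface, if the arm or the gripper's body presses on something with over 40 N, if the wrist force passes 120 N, or if a joint passes its speed limit or range.

## Working session

There is one attempt and no reset: what is moved stays moved. The work goes in short steps, Python scripts to look and compute and a shell command to move; the robot and the scene stay as the last step left them, time stands still between calls to the robot, and variables do not carry over. Pictures are saved under pics/ and viewed, at most 10 in all, crops included, and the job is handed in when it is done.

```bash
mkdir -p pics; cat > h.py <<'E'
import numpy as np, cv2
from plant import get_obs, eyes, ctrl, spotter
def ray(cam,px):
    m=eyes.camera_model(cam);K=np.array([[m['fx'],0,m['cx']],[0,m['fy'],m['cy']],[0,0,1.]])
    u=cv2.undistortPoints(np.array([[px]],float),K,np.array(m['D'],float))[0,0]
    T=np.array(m['extrinsics']);return T[:3,3],T[:3,:3]@np.array([u[0],u[1],1])
def atz(cam,px,z):
    o,d=ray(cam,px);return o+d*(z-o[2])/d[2]
E
python3 - <<'E'
from h import *
s=get_obs();print(s['clock'],s['tool_pos'],s['orientation'],s['force'])
ims=[eyes.snapshot(n) for n in('top','side')]
cv2.imwrite('pics/a.png',ims[0]);cv2.imwrite('pics/b.png',ims[1])
for c in('red','blue'):
  for n,z in(('pad',.062),('dial',.02),('pointer_tip',.022),('flag_mark',.022),('mirror',.055),('mount',0)):
    for cam in('top','side'):
      r=spotter.place_of(cam,f'{c}_{n}')[:2]
      for q in r[:1]: print(c,n,cam,round(q['p'],2),np.round(q['location'],1),atz(cam,q['location'],z).round(4))
print(get_obs()['clock'])
E
```

```text
0.0 [0.16349507 0.65436365 0.225627  ] [ 1.79904251e+02 -8.81191726e-03 -1.40294214e+01] [0.31036146 0.24174478 0.35817396]
red pad top 0.83 [327.2 215.7] [0.5373 0.1183 0.062 ]
red pad side 0.72 [232.7 191.7] [0.3978 0.3339 0.062 ]
red dial top 0.73 [290.8 241.8] [0.4587 0.2373 0.02  ]
red dial side 0.61 [263.8 209.8] [0.457 0.241 0.02 ]
red flag_mark top 0.58 [196.9 226.8] [0.5089 0.5471 0.022 ]
red mirror top 0.84 [318.9 235.2] [0.4755 0.1451 0.055 ]
red mirror side 0.69 [283.7 212.3] [0.4778 0.1504 0.055 ]
red mount top 0.7 [397.9 194.7] [ 0.6192 -0.1222  0.    ]
red mount side 0.89 [277.6 220.9] [0.4756 0.188  0.    ]
blue pad top 0.88 [417.9 171.2] [ 0.6839 -0.1798  0.062 ]
blue dial top 0.88 [386.5 200.4] [ 0.5954 -0.0798  0.02  ]
blue dial side 0.61 [360.3 250.9] [ 0.5818 -0.092   0.02  ]
blue pointer_tip top 0.34 [459.2 246.3] [ 0.441  -0.3117  0.022 ]
blue flag_mark side 0.22 [233.6 194.1] [0.4175 0.3768 0.022 ]
blue mirror top 0.59 [411.7 189.6] [ 0.6237 -0.158   0.055 ]
blue mount top 0.94 [399.  196.5] [ 0.6129 -0.1257  0.    ]
blue mount side 0.66 [378.5 256.8] [ 0.6237 -0.1244  0.    ]
1.3
```

View pics/a.png

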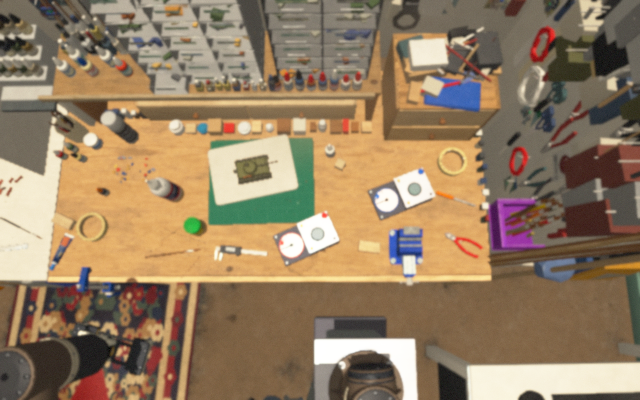

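View pics/b.png

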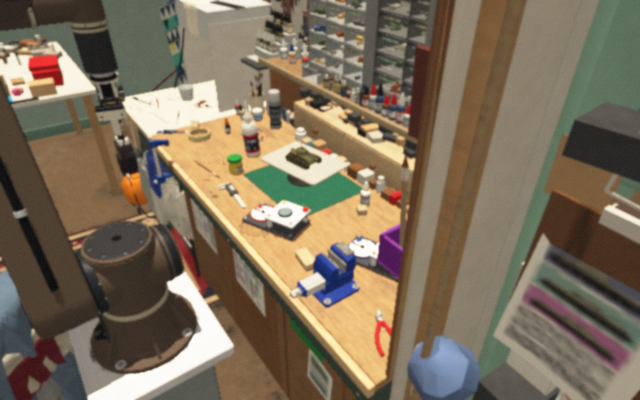

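The top view shows the red mount at about (307,238), with its pad at (327,215). The blue mount is at about (402,194), with its pad at (418,171). Next I need the wrist camera's geometry.

```bash
python3 - <<'E'
from h import *
from scipy.spatial.transform import Rotation as R
s=get_obs();T=np.eye(4);T[:3,:3]=R.from_euler('xyz',s['orientation'],degrees=True).as_matrix();T[:3,3]=s['tool_pos']
m=eyes.camera_model('wrist');C=np.linalg.inv(T)@np.array(m['extrinsics']);print(C.round(3),m['fx'],m['cx'],m['cy'])
A=T[:3,:3]
for n,p in(('red pad',[.537,.118,.18]),): print(n,(A.T@(np.array(p)-T[:3,3])*1000).round(1))
E
```

```text
[[ 0.001 -0.96  -0.281  0.076]
 [ 1.     0.001 -0.    -0.001]
 [ 0.001 -0.281  0.96  -0.157]
 [ 0.     0.     0.     1.   ]] 342.9002286067958 321.816999374472 203.95931144517982
red pad [492.3 430.3  46.6]
```

```bash
python3 -m crank '[0,0,0,45,39,3,0, 0,0,0,45,39,3,0, 0,0,0,45,39,3,0, 0,0,0,45,39,3,0, 0,0,0,45,39,3,0]'; python3 -m crank '[0,0,0,45,39,3,0, 0,0,0,45,39,3,0, 0,0,0,45,39,3,0, 0,0,0,45,39,3,0, 0,0,0,45,39,3,0]'; python3 -m crank '[0,0,-0.18,0,0,0,0, 0,0,-0.18,0,0,0,0, 0,0,-0.18,0,0,0,0, 0,0,-0.18,0,0,0,0, 0,0,-0.18,0,0,0,0]';  python3 -m crank '[0,0,-0.18,0,0,0,0, 0,0,-0.18,0,0,0,0, 0,0,-0.18,0,0,0,0, 0,0,0,0,0,0,0]'
cat >> h.py <<'E'
from scipy.spatial.transform import Rotation as R
def tool():
    s=get_obs();return R.from_euler('xyz',s['orientation'],degrees=True).as_matrix(),np.array(s['tool_pos'])
def look(c,pic=None):
    A,t=tool();im=eyes.snapshot('wrist')
    if pic: cv2.imwrite(pic,im)
    P={}
    for n,z in(('pad',.062),('dial',.02),('pointer_tip',.022),('flag_mark',.022),('mirror',.055)):
        r=spotter.place_of('wrist',f'{c}_{n}')
        if r: q=r[0];P[n]=atz('wrist',q['location'],z);print(n,round(q['p'],2),np.round(q['location'],1),P[n].round(4),'tool mm',(A.T@(P[n]-t)*1000).round(1))
    print(get_obs()['clock'],t.round(4),np.round(get_obs()['orientation'],2),np.round(get_obs()['force'],2));return P
E
python3 - <<'E'
from h import *
look('red','pics/c.png')
E
```

```text
clock: 1.92
tool_pos: [0.3355, 0.4096, 0.2118]
orientation: [-180.0, -0.0, -14.0]
force: [1.4, 0.0, -0.2]
opening: 0.0429
gripper_force: 0.0
clock: 2.55
tool_pos: [0.5067, 0.1658, 0.1969]
orientation: [-180.0, -0.0, -14.0]
force: [1.3, 1.1, 0.7]
opening: 0.001
gripper_force: 0.0
clock: 3.18
tool_pos: [0.5057, 0.1674, 0.1967]
orientation: [180.0, -0.0, 37.9]
force: [-1.0, 0.0, 0.0]
opening: 0.0004
gripper_force: 0.0
clock: 3.68
tool_pos: [0.5057, 0.1674, 0.1967]
orientation: [180.0, -0.0, 68.4]
force: [0.5, 0.9, 0.4]
opening: 0.0008
gripper_force: 0.0
pad 0.68 [369.8 221.3] [0.5368 0.1283 0.062 ] tool mm [-25.   43.3 134.7]
dial 0.74 [241.7 143.8] [0.4485 0.233  0.02  ] tool mm [ 39.9 -77.3 176.7]
pointer_tip 0.5 [212.3 115.7] [0.4344 0.2671 0.022 ] tool mm [  66.5 -103.   174.7]
flag_mark 0.7 [230.5 105.7] [0.4542 0.2689 0.022 ] tool mm [ 75.4 -85.2 174.7]
mirror 0.98 [299.9 216.1] [0.4789 0.1541 0.055 ] tool mm [-22.3 -20.  141.7]
3.975 [0.5057 0.1674 0.1967] [180.    -0.    68.38] [-0.71 -0.05 -0.16]
```

View pics/c.png

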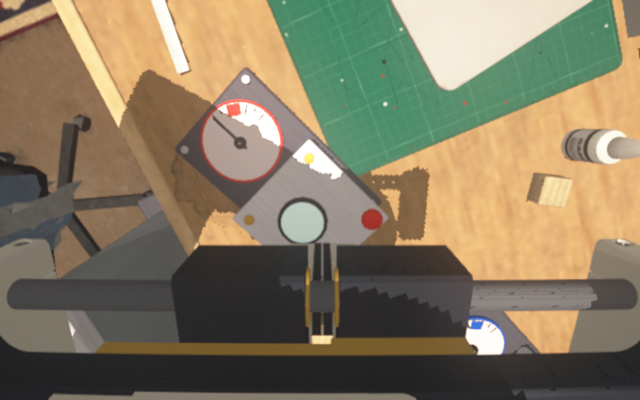

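The wrist view shows the red dial at (240,143), its pointer tip at (213,117), its flag at (233,109) and the pad at (371,219). I'll move above the pad and refine there.

```bash
python3 -m crank '[0,0,0,-25,43,20,0, 0,0,0,0,0,45,0, 0,0,0,0,0,45,0, 0,0,0,0,0,0,0]'
python3 - <<'E'
from h import *
look('red','pics/d.png')
im=cv2.imread('pics/d.png');cv2.imwrite('pics/d2.png',im)
E
```

```text
clock: 4.47
tool_pos: [0.5343, 0.1269, 0.0837]
orientation: [-179.8, 0.3, 68.4]
force: [0.3, 0.0, 1.0]
opening: 0.0005
gripper_force: 0.0
pad 0.81 [328.5 242.8] [0.5409 0.1271 0.062 ] tool mm [ 2.7  6.2 21.7]
dial 0.9 [132.8 118.9] [0.4492 0.2369 0.02  ] tool mm [  71.2 -119.4   63.9]
pointer_tip 0.97 [87.1 77.4] [0.4359 0.27   0.022 ] tool mm [  97.1 -144.    61.8]
flag_mark 0.68 [114.3  58.5] [0.4575 0.2731 0.022 ] tool mm [ 107.9 -125.    61.7]
mirror 0.75 [220.1 234.7] [0.482 0.153 0.055] tool mm [  5.1 -58.1  28.9]
4.775 [0.5343 0.1269 0.0837] [ 1.7988e+02 -1.5000e-01  6.8500e+01] [-0.42  0.18 -0.43]
```

View pics/d.png

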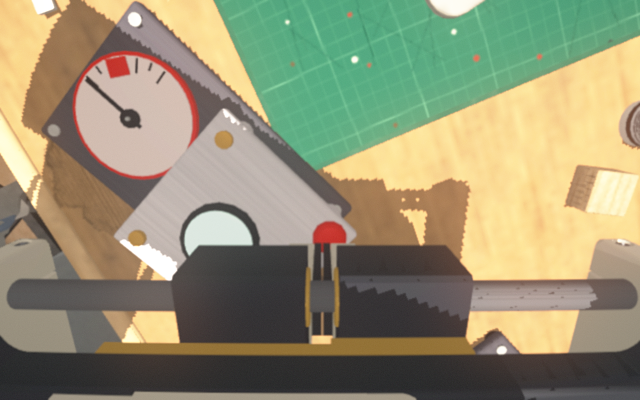

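The pad is at about (330,238), half under the fingertips, and the dial is at (131,118) with its flag at (118,67). I'll make a reader that rectifies the dial.

```bash
cat >> h.py <<'E'
def read(c,guess,pic=None):
    """pointer & flag azimuth (deg, world) on the rectified dial; guess = dial centre xy"""
    im=eyes.snapshot('wrist')
    m=eyes.camera_model('wrist');K=np.array([[m['fx'],0,m['cx']],[0,m['fy'],m['cy']],[0,0,1.]]);E=np.linalg.inv(np.array(m['extrinsics']))
    def patch(ctr):
        g=(np.arange(400)-199.5)/4000
        X,Y=np.meshgrid(g+ctr[0],ctr[1]-g)
        P=np.stack([X.ravel(),Y.ravel(),np.full(X.size,.021)],1)
        u=cv2.projectPoints(P,cv2.Rodrigues(E[:3,:3])[0],E[:3,3],K,np.array(m['D'],float))[0].reshape(400,400,2).astype(np.float32)
        w=cv2.remap(im,u[...,0],u[...,1],cv2.INTER_LINEAR);h=cv2.cvtColor(w,cv2.COLOR_BGR2HSV)
        hue=h[...,0].astype(int);col=(h[...,1]>110)&(h[...,2]>60)&(((hue<10)|(hue>170)) if c=='red' else ((hue>100)&(hue<130)))
        return w,h,col,np.hypot(X-ctr[0],Y-ctr[1])*1000,np.degrees(np.arctan2(Y-ctr[1],X-ctr[0])),X,Y
    ctr=np.array(guess,float)
    for _ in range(3):
        w,h,col,r,a,X,Y=patch(ctr);k=col&(r>32)&(r<46)
        x,y=X[k],Y[k];s=np.linalg.lstsq(np.c_[x,y,np.ones(x.size)],-(x*x+y*y),rcond=None)[0];ctr=-s[:2]/2
    w,h,col,r,a,X,Y=patch(ctr)
    az=lambda k:np.degrees(np.angle(np.exp(1j*np.radians(a[k])).mean()))
    g=cv2.cvtColor(w,cv2.COLOR_BGR2GRAY);dark=(g<75)&~col&(r>14)&(r<26)
    f=az(col&(r>29)&(r<34));p=az(dark)
    if pic: cv2.imwrite(pic,w)
    s=get_obs();print('ctr',ctr.round(4),'ptr',p.round(1),'flag',f.round(1),'diff deg',round(p-f,2),'mm to go',round(np.radians(p-f)*13.33,2),'n',dark.sum(),(col&(r>29)&(r<34)).sum(),'z',np.round(s['tool_pos'],4),'F',np.round(s['force'],2),s['clock'])
    return ctr,p,f
E
python3 -m crank '[0,0,0,2,4,10,0, 0,0,0,0,0,4,0, 0,0,0,0,0,0,0]'
python3 - <<'E'
from h import *
read('red',[.449,.237],'pics/e.png')
cv2.imwrite('pics/e2.png',np.hstack([cv2.imread('pics/e.png'),eyes.snapshot('wrist')[:,180:580]]))
E
```

```text
clock: 5.15
tool_pos: [0.5406, 0.1286, 0.0719]
orientation: [-180.0, 0.1, 68.5]
force: [0.6, -0.8, 0.0]
opening: 0.0007
gripper_force: 0.0
ctr [0.4499 0.2334] ptr 120.0 flag 80.7 diff deg 39.35 mm to go 9.15 n 287 1052 z [0.5408 0.1286 0.0723] F [-0.   -0.55  0.13] 5.2
```

View pics/e2.png

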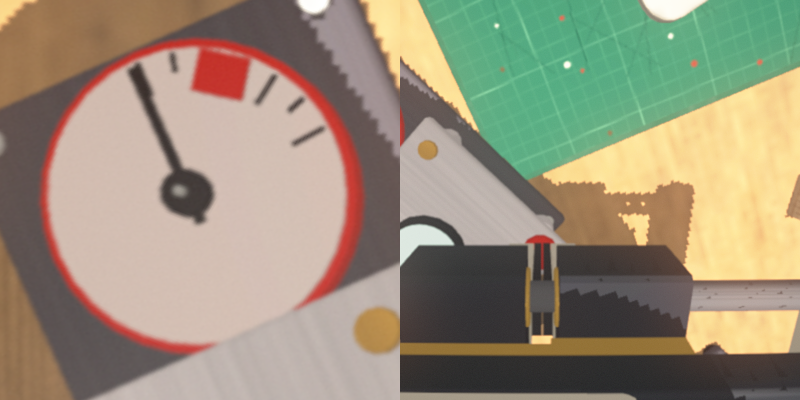

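The rectified dial shows the pointer at rest with azimuth about 112° and the flag at about 81°, so it needs roughly 31°. The hub sits higher than the face, so parallax shifts it. I'll read the pointer by line direction instead, and then press in stages.

```bash
python3 - <<'E'
s=open('h.py').read()
s=s.replace("k=col&(r>32)&(r<46)","k=col&(r>36.5)&(r<44)")
s=s.replace("f=az(col&(r>29)&(r<34));p=az(dark)","""f=az(col&(r>29)&(r<34))
    hx,hy=HUB
    rr=np.hypot((X-ctr[0])*1000-hx,(Y-ctr[1])*1000-hy);dark=((g<90)&~col&(rr>9)&(rr<26)).astype(np.uint8)
    n,L,S,_=cv2.connectedComponentsWithStats(dark);i=1+max(range(n-1),key=lambda j:S[j+1,4]-1e6*((Y[L==j+1]-ctr[1]).mean()<0)) 
    dark=L==i;q=np.c_[X[dark],Y[dark]]*1000
    v=cv2.fitLine(q.astype(np.float32),cv2.DIST_L2,0,.01,.01).ravel()[:2]
    d=q.mean(0)-ctr*1000-[hx,hy];v=v*np.sign(v@d);p=np.degrees(np.arctan2(v[1],v[0]))""")
s=s.replace("def read","HUB=(-3.2,1.2)\ndef read")
open('h.py','w').write(s)
E
python3 - <<'E'
from h import *
read('red',[.449,.235],'pics/f.png')
E
python3 -m crank '[0,0,0,0,0,5,0, 0,0,0,0,0,3,0, 0,0,0,0,0,3,0, 0,0,0,0,0,2,0, 0,0,0,0,0,0,0]'
python3 - <<'E'
from h import *
read('red',[.449,.235],'pics/g.png')
E
```

```text
ctr [0.4498 0.2341] ptr 114.0 flag 80.3 diff deg 33.7 mm to go 7.84 n 533 1054 z [0.541  0.1288 0.0725] F [ 0.25 -0.33  0.36] 5.3
clock: 5.92
tool_pos: [0.541, 0.1286, 0.0596]
orientation: [180.0, 0.0, 68.5]
force: [0.1, -1.9, 2.9]
opening: 0.0001
gripper_force: 1.3
ctr [0.4499 0.234 ] ptr 103.9 flag 80.5 diff deg 23.34 mm to go 5.43 n 570 1055 z [0.541  0.1286 0.0597] F [-0.73 -2.04  3.31] 5.975
```

```bash
python3 -m crank '[0,0,0,0,0,2,0, 0,0,0,0,0,2,0, 0,0,0,0,0,0,0]'
python3 - <<'E'
from h import *
read('red',[.449,.235],'pics/h.png')
E
```

```text
clock: 6.35
tool_pos: [0.5412, 0.1287, 0.0556]
orientation: [180.0, 0.0, 68.5]
force: [0.3, -2.2, 4.8]
opening: 0.0001
gripper_force: 1.9
ctr [0.45  0.234] ptr 86.9 flag 79.7 diff deg 7.21 mm to go 1.68 n 608 991 z [0.5411 0.1287 0.0556] F [ 0.94 -3.1   3.68] 6.4
```

View pics/h.png

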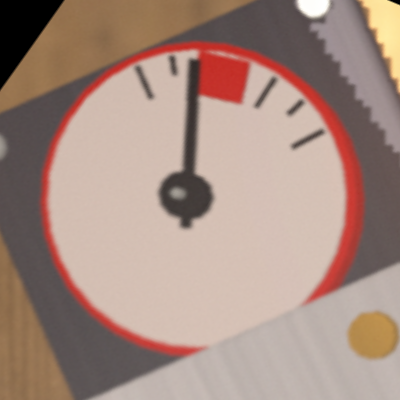

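The pointer is at 87°, just entering the flag at 80.4°, so it needs about 1.5 mm more. I'll press that and hold.

```bash
python3 -m crank '[0,0,0,0,0,1.5,0, 0,0,0,0,0,0,0]'
python3 - <<'E'
from h import *
read('red',[.449,.235])
E
python3 -m crank '[0,0,0,0,0,0,0, 0,0,0,0,0,0,0, 0,0,0,0,0,0,0, 0,0,0,0,0,0,0, 0,0,0,0,0,0,0]'
python3 - <<'E'
from h import *
read('red',[.449,.235],'pics/i.png')
E
```

```text
clock: 6.65
tool_pos: [0.5411, 0.1288, 0.0541]
orientation: [180.0, -0.0, 68.5]
force: [0.1, -3.3, 5.1]
opening: 0.0007
gripper_force: 2.1
ctr [0.45   0.2339] ptr 80.5 flag 79.5 diff deg 1.02 mm to go 0.24 n 612 894 z [0.5411 0.1288 0.0541] F [ 2.09 -3.2   4.34] 6.7
clock: 7.32
tool_pos: [0.5411, 0.1288, 0.0541]
orientation: [180.0, -0.0, 68.5]
force: [1.4, -2.2, 4.5]
opening: 0.0004
gripper_force: 2.2
ctr [0.45   0.2339] ptr 80.7 flag 79.4 diff deg 1.32 mm to go 0.31 n 620 893 z [0.541  0.1288 0.0541] F [ 1.4  -3.25  3.57] 7.375
```

On target. I'll hold longer, release, rise, and check that it returned to zero.

```bash
python3 -m crank '[0,0,0,0,0,0,0, 0,0,0,0,0,0,0, 0,0,0,0,0,0,0, 0,0,0,0,0,0,0, 0,0,0,0,0,0,0]'; python3 -m crank '[0,0,0,0,0,0,0, 0,0,0,0,0,0,0, 0,0,0,0,0,0,0, 0,0,0,0,0,0,0, 0,0,0,0,0,0,0]'
python3 - <<'E'
from h import *
read('red',[.449,.235])
E
python3 -m crank '[0,0,0,0,0,-4,0, 0,0,0,0,0,-6,0, 0,0,0,0,0,-10,0, 0,0,0,0,0,-20,0, 0,0,0,0,0,0,0]'
python3 - <<'E'
from h import *
read('red',[.449,.235])
P=look('blue')
A,t=tool();print(A.T@(np.array([.684,-.175,.16])-t)*1000)
E
```

```text
clock: 8.0
tool_pos: [0.541, 0.1288, 0.0541]
orientation: [180.0, -0.0, 68.5]
force: [1.5, -3.3, 4.6]
opening: 0.0004
gripper_force: 2.2
clock: 8.62
tool_pos: [0.541, 0.1288, 0.0541]
orientation: [180.0, -0.0, 68.5]
force: [1.7, -2.2, 3.4]
opening: 0.0002
gripper_force: 2.2
ctr [0.45   0.2339] ptr 80.6 flag 79.5 diff deg 1.1 mm to go 0.26 n 610 895 z [0.541  0.1288 0.0541] F [ 2.33 -1.91  4.5 ] 8.675
clock: 9.3
tool_pos: [0.5416, 0.1293, 0.0957]
orientation: [179.9, -0.1, 68.5]
force: [1.0, -0.0, 0.3]
opening: 0.0005
gripper_force: 0.0
ctr [0.4494 0.2337] ptr 114.0 flag 79.9 diff deg 34.08 mm to go 7.93 n 477 1041 z [0.541  0.129  0.0947] F [-0.89  0.11 -0.81] 9.35
pad 0.45 [215.7 238.4] [0.482  0.1517 0.062 ] tool mm [ -0.6 -63.2  32.7]
9.65 [0.541  0.129  0.0947] [-1.7996e+02  5.0000e-02  6.8480e+01] [ 0.09 -0.09 -0.26]
[-229.8640334   244.74716627  -66.48385392]
```

The red pointer is back at rest (114°). Next, the blue mount.

```bash
python3 -m crank '[0,0,0,0,0,-50,0, 0,0,0.18,0,0,-50,0, 0,0,0,-30,48,0,0, 0,0,0,-30,48,0,0]'; python3 -m crank '[0,0,0,-30,48,0,0, 0,0,0,-30,48,0,0, 0,0,0,-30,48,0,0, 0,0,0,0,0,0,0]'
python3 - <<'E'
from h import *
look('blue','pics/j.png');print(np.round(get_obs()['joint_pos'],1))
E
```

```text
clock: 10.15
tool_pos: [0.5916, 0.0268, 0.1949]
orientation: [180.0, -0.1, 58.3]
force: [0.2, -0.3, -0.5]
opening: 0.0003
gripper_force: 0.0
clock: 10.65
tool_pos: [0.6662, -0.1289, 0.1923]
orientation: [-179.9, 0.1, 57.9]
force: [-0.6, 0.7, -0.1]
opening: 0.0004
gripper_force: 0.0
pad 0.78 [370.7 241.7] [ 0.6799 -0.1859  0.062 ] tool mm [-40.8  42.1 130.3]
dial 0.85 [239.7 177.7] [ 0.6    -0.0765  0.02  ] tool mm [  9.5 -83.6 172.4]
pointer_tip 0.52 [205.4 161.2] [ 0.5818 -0.045   0.022 ] tool mm [  26.5 -115.8  170.4]
flag_mark 0.53 [227.4 146.9] [ 0.6081 -0.0449  0.022 ] tool mm [ 40.6 -93.5 170.3]
mirror 0.67 [304.9 245.3] [ 0.6257 -0.1585  0.055 ] tool mm [-46.4 -18.4 137.4]
10.95 [ 0.6662 -0.1289  0.1923] [ 1.7999e+02 -1.0000e-02  5.8250e+01] [0.18 1.13 0.78]
[  5.9  21.9  -1.6  -0.  -66.5 142.4]
```

View pics/j.png

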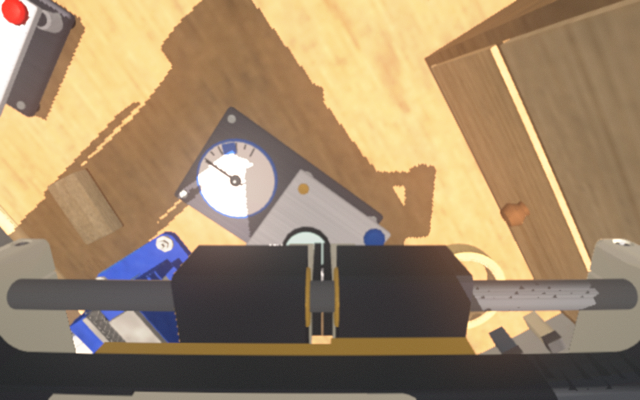

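The blue dial is at (236,180), its pointer tip at (207,161), its flag at (229,148) and its pad at (374,237). A cabinet stands to the right, with its base edge running from about (430,62) to (540,250), so I'll check clearance.

```bash
python3 - <<'E'
from h import *
for p in((430,62),(485,155),(535,240)): print('wrist',atz('wrist',p,0).round(3))
for p in((388,138),(440,138),(495,138)): print('top',atz('top',p,0).round(3))
HUBs=(-3.2,1.2)
read('blue',[.6,-.0765],'pics/k.png')
A,t=tool();m=eyes.camera_model('wrist');c=np.array(m['extrinsics'])[:3,3]
print('cam-dial',c-[.6,-.0765,.02])
E
```

```text
wrist [ 0.815 -0.08   0.   ]
wrist [ 0.823 -0.19   0.   ]
wrist [ 0.832 -0.307  0.   ]
top [ 0.822 -0.096  0.   ]
top [ 0.821 -0.278  0.   ]
top [ 0.821 -0.471  0.   ]
ctr [-0. -0.] ptr 135.0 flag nan diff deg nan mm to go nan n 29916 0 z [ 0.6656 -0.1241  0.1944] F [0.33 0.81 0.23] 11.0
cam-dial [0.10587706 0.01741557 0.3317153 ]h.py:38: RuntimeWarning: Mean of empty slice.
  az=lambda k:np.degrees(np.angle(np.exp(1j*np.radians(a[k])).mean()))
  ret = ret.dtype.type(ret / rcount)
```

```bash
python3 -m crank '[0,0,0,-30,42,40,0, 0,0,0,-7,0,30,0, 0,0,0,0,0,0,0, 0,0,0,0,0,0,0, 0,0,0,0,0,0,0]'
python3 - <<'E'
from h import *
P=look('blue','pics/l.png')
im=cv2.imread('pics/l.png');h=cv2.cvtColor(im,cv2.COLOR_BGR2HSV)
r=[spotter.place_of('wrist','blue_'+n)[0]['location'] for n in('pad','flag_mark')]
for u,v in r:
    u,v=int(u),int(v);print(h[v-6:v+7:3,u].tolist())
E
```

```text
clock: 11.62
tool_pos: [0.6822, -0.176, 0.128]
orientation: [179.8, -0.1, 58.2]
force: [0.3, 0.3, 1.3]
opening: 0.0004
gripper_force: 0.0
pad 0.69 [125.4 133.2] [ 0.6054 -0.0593  0.062 ] tool mm [  58.7 -126.9   65.7]
dial 0.56 [164.9 156. ] [ 0.5983 -0.0797  0.02  ] tool mm [  37.6 -122.3  107.7]
pointer_tip 0.8 [123.5 132.3] [ 0.5835 -0.049   0.022 ] tool mm [  55.9 -151.1  105.6]
flag_mark 0.73 [150.2 111.6] [ 0.6106 -0.0483  0.022 ] tool mm [  70.8 -128.4  105.7]
mirror 0.78 [246.7 240.9] [ 0.6261 -0.1633  0.055 ] tool mm [-18.9 -54.6  72.8]
11.925 [ 0.6822 -0.176   0.128 ] [ 1.7997e+02 -2.0000e-02  5.8180e+01] [-0.46  0.36 -0.21]
[[10, 38, 210], [11, 40, 158], [10, 59, 65], [11, 40, 185], [10, 40, 210]]
[[119, 60, 111], [115, 78, 154], [115, 93, 154], [112, 131, 148], [112, 127, 147]]
```

View pics/l.png

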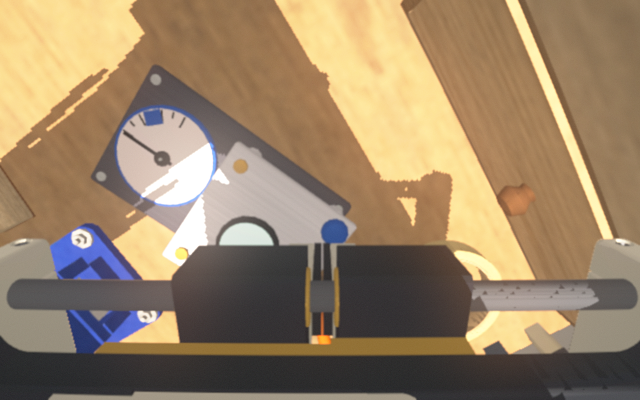

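The blue dial is at (163,158), its flag at (153,116) and its pad at (334,231).

```bash
sed -i 's/(h\[...,1\]>110)&(h\[...,2\]>60)/(h[...,1]>(110 if c=="red" else 75))\&(h[...,2]>50)/' h.py
python3 - <<'E'
from h import *
A,t=tool()
p=atz('wrist',(334,231),.060);print(p.round(4),(A.T@(p-t)*1000).round(1))
read('blue',[.599,-.079],'pics/m.png')
E
```

```text
[ 0.684  -0.1881  0.06  ] [-8.1  8.5 65.9]
ctr [ 0.5982 -0.0803] ptr 111.5 flag 68.0 diff deg 43.54 mm to go 10.13 n 292 1008 z [ 0.6811 -0.1768  0.1258] F [-0.41  0.76 -0.06] 12.075
```

```bash
python3 -m crank '[0,0,0,-8,8,20,0, 0,0,0,0,0,28,0, 0,0,0,0,0,0,0, 0,0,0,0,0,0,0]'
python3 - <<'E'
from h import *
read('blue',[.598,-.080],'pics/n.png')
cv2.imwrite('pics/n2.png',np.hstack([cv2.imread('pics/n.png'),eyes.snapshot('wrist')[:,120:520]]))
E
```

```text
clock: 12.58
tool_pos: [0.6839, -0.1882, 0.0779]
orientation: [180.0, 0.0, 58.2]
force: [0.5, 0.0, 1.5]
opening: 0.0003
gripper_force: 0.0
ctr [ 0.5988 -0.0804] ptr 111.8 flag 68.6 diff deg 43.16 mm to go 10.04 n 478 1048 z [ 0.6843 -0.1881  0.0786] F [0.61 0.41 0.61] 12.625
```

View pics/n2.png

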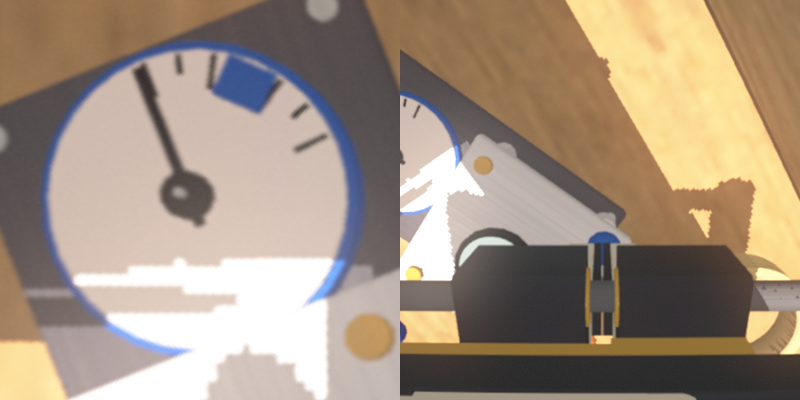

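The blue pad is centred under the tip. The pointer is at 111.8° and the flag at about 69°, so it needs about 9.9 mm.

```bash
python3 -m crank '[0,0,0,-1,0,10,0, 0,0,0,0,0,5,0, 0,0,0,0,0,4,0, 0,0,0,0,0,2,0, 0,0,0,0,0,0,0]'
python3 - <<'E'
from h import *
read('blue',[.598,-.080])
E
python3 -m crank '[0,0,0,0,0,2,0, 0,0,0,0,0,2,0, 0,0,0,0,0,0,0]'
python3 - <<'E'
from h import *
read('blue',[.598,-.080],'pics/o.png')
E
```

```text
clock: 13.3
tool_pos: [0.6831, -0.189, 0.057]
orientation: [180.0, 0.0, 58.2]
force: [-0.8, -1.7, 3.6]
opening: 0.0003
gripper_force: 1.6
ctr [ 0.5988 -0.0806] ptr 90.5 flag 68.9 diff deg 21.57 mm to go 5.02 n 584 1066 z [ 0.6831 -0.1889  0.057 ] F [-1.62 -1.34  3.63] 13.35
clock: 13.72
tool_pos: [0.6833, -0.1889, 0.0529]
orientation: [180.0, 0.0, 58.2]
force: [-0.5, -4.1, 4.1]
opening: 0.0005
gripper_force: 2.3
ctr [ 0.5989 -0.0806] ptr 72.5 flag 66.9 diff deg 5.64 mm to go 1.31 n 605 877 z [ 0.6833 -0.1889  0.0529] F [-1.12 -3.63  4.66] 13.775
```

```bash
python3 -m crank '[0,0,0,0,0,0.7,0, 0,0,0,0,0,0,0]'
python3 - <<'E'
from h import *
read('blue',[.598,-.080],'pics/p.png')
E
python3 -m crank '[0,0,0,0,0,0,0, 0,0,0,0,0,0,0, 0,0,0,0,0,0,0, 0,0,0,0,0,0,0, 0,0,0,0,0,0,0]'; python3 -m crank '[0,0,0,0,0,0,0, 0,0,0,0,0,0,0, 0,0,0,0,0,0,0, 0,0,0,0,0,0,0, 0,0,0,0,0,0,0]'; python3 -m crank '[0,0,0,0,0,0,0, 0,0,0,0,0,0,0, 0,0,0,0,0,0,0, 0,0,0,0,0,0,0, 0,0,0,0,0,0,0]'
python3 - <<'E'
from h import *
read('blue',[.598,-.080])
E
```

```text
clock: 14.02
tool_pos: [0.6833, -0.1887, 0.0522]
orientation: [180.0, -0.0, 58.2]
force: [0.3, -3.5, 4.5]
opening: 0.0004
gripper_force: 2.4
ctr [ 0.5989 -0.0806] ptr 69.8 flag 67.3 diff deg 2.46 mm to go 0.57 n 616 872 z [ 0.6833 -0.1887  0.0522] F [-0.41 -3.66  4.92] 14.075
clock: 14.7
tool_pos: [0.6833, -0.1887, 0.0522]
orientation: [180.0, -0.0, 58.2]
force: [-0.2, -3.7, 4.6]
opening: 0.0003
gripper_force: 2.4
clock: 15.32
tool_pos: [0.6832, -0.1886, 0.0522]
orientation: [180.0, -0.0, 58.2]
force: [1.0, -2.6, 5.5]
opening: 0.0002
gripper_force: 2.4
clock: 15.95
tool_pos: [0.6832, -0.1886, 0.0521]
orientation: [180.0, -0.0, 58.2]
force: [1.4, -3.3, 4.6]
opening: 0.0004
gripper_force: 2.4
ctr [ 0.5989 -0.0807] ptr 69.3 flag 67.3 diff deg 1.98 mm to go 0.46 n 617 864 z [ 0.6832 -0.1886  0.0521] F [ 1.6  -3.    4.98] 16.0
```

View pics/p.png

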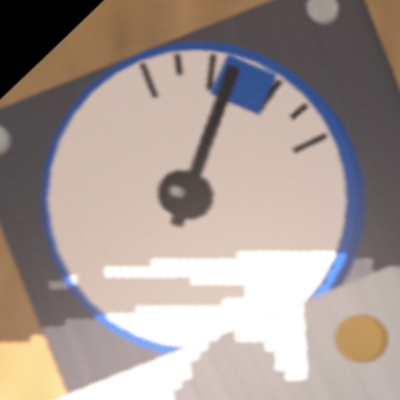

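The pointer stands over the blue flag, allowing for parallax, and has held there for about 2 s. I'll release it and check both mounts.

```bash
python3 -m crank '[0,0,0,0,0,-4,0, 0,0,0,0,0,-6,0, 0,0,0,0,0,-10,0, 0,0,0,0,0,-20,0, 0,0,0,0,0,0,0]'
python3 - <<'E'
from h import *
read('blue',[.598,-.080])
E
python3 -m crank '[0,0,0,0,0,-40,0, 0,0,0,0,0,-40,0, 0,0,0,0,0,0,0, 0,0,0,0,0,0,0]'
python3 - <<'E'
from h import *
read('blue',[.598,-.080])
print(ctrl.close_job())
E
```

```text
clock: 16.62
tool_pos: [0.6837, -0.1885, 0.0938]
orientation: [179.9, -0.1, 58.2]
force: [-0.1, 0.3, -0.7]
opening: 0.0002
gripper_force: 0.0
ctr [ 0.5983 -0.0805] ptr 111.3 flag 68.4 diff deg 42.96 mm to go 9.99 n 448 1038 z [ 0.683  -0.1884  0.0926] F [-0.63  0.18  0.09] 16.675
clock: 17.18
tool_pos: [0.6823, -0.1883, 0.171]
orientation: [-179.9, 0.0, 58.2]
force: [-0.0, -0.9, -0.9]
opening: 0.0004
gripper_force: 0.0
ctr [ 0.5979 -0.0804] ptr 111.6 flag 67.8 diff deg 43.71 mm to go 10.17 n 247 980 z [ 0.6821 -0.1884  0.1705] F [-0.77 -0.5  -0.39] 17.225
the job is handed in; nothing more can be done
None
```

I pressed the red pad and then the blue pad until each pointer stood over its flag, held each for about 2 s, and released them; camera readings showed both pointers back at zero, and I handed the job in at about 17 s.

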